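# Pull the sealer's drive roller for inspection

### The arm

A 7-joint arm with a two-finger parallel gripper is mounted at the origin on the work surface. World frame = base frame: x ahead of the robot, y to its left, z up, the work surface at z = 0. Lengths are in m, angles in rad, forces in N, time in s.
With the tool pointing down it reaches from about 0.35 to 0.9 m from the base axis. Payload 8.1 kg.
Tool frame: the origin (TCP) lies at the very end of the fingers, on their centre line; the grasp point (between the pads) lies behind it (ctrl.grip_point_offset is the z of the grasp point in the tool frame, in m); z points along the fingers, y is the line along which they close (so a half turn about z gives the same grasp; the last joint's range is limited). The gripper opens to 85 mm and grips with 20 to 120 N. Pads are 22 mm wide; open, the fingers measure 114 mm over their backs; the gripper's body (76 mm by 85 mm) begins 54 mm behind the grasp point. The pads swing forward as they close: fully open they stand 13 mm farther back than shut.
Start: joints at [1.003, 0.434, 0.025, 1.573, -0.012, 1.134, -0.075], TCP at [0.28, -0.559, 0.231] pointing down, gripper open.
Joint ranges: [-2.62, 2.62], [-0.44, 2.09], [-1.27, 1.32], [0.08, 2.57], [-1.32, 4.46], [0.12, 2], [-2.74, 2.74]. Speed limits (rad/s): [2.22, 2.22, 3.01, 3.01, 3.14, 3.14, 3.14].

### API

Orientations are given as a unit quaternion [x, y, z, w].
In Python, from bench import ctrl gives the robot as it stands.
- The arm moves only by the tool apply_moves, never from a script. Its arguments are lists of equal length, an entry for each row: "delta_pos": the shift along the world's x, y, z in cm, a list of three; "turn": the turn, a rotation vector about the world's x, y, z in rad, a list of three. In form: {"delta_pos": [[tx, ty, tz], ...], "turn": [[rx, ry, rz], ...]}. A call has 1 to 5 rows; each row shifts and turns the commanded pose from where the row before left it; what a row does not reach is not made up. A row lasts 1/8 s, in which the tool goes at most 62.5 mm and 10.7 degrees, less where a joint would pass 70% of its speed; a pose out of reach is approached as far as the arm can. A call with a gripper value outside its range is refused whole. "hand" is the opening in per cent of the stroke, from 0 (shut) to 100 (fully open), set as the call begins (left out, the last holds). The fingers move at their own pace and stop on an object; "newtons" is the grip in N (left out, the last holds). Time passes only in rows, so rows that do not move let the fingers close. It gives the time, the measured TCP pose, the force, the opening and the grip force at its end, in the units of the state.
- ctrl.sense(): the state, without advancing time (a new reading comes with each control period).
- ctrl.snapshot(name): name is "side" or "top"; returns the picture (384x512x3 uint8, blue, green, red); there is no depth.
- ctrl.camera_params(name): a dict with "mtx" (3x3 intrinsics, pixels), "k1" (the pictures are not rectified: a ray, as slopes to the right and down, at radius r is drawn at 1 + k1 r^2 times it, then the intrinsics apply), "R" (3x3) and "t" (3): a world point X has camera coordinates R X + t. Camera axes: x right, y down, z forward; pixel columns grow to the right and rows downward; lengths in m; the calibration is good to about 2 mm. A picture is of the moment at which its call begins. camera_params takes no time and is no camera call.
- ctrl.sign_off(): hands the job in; it is judged then, once.
The state is a dict: "time": time; "joint_positions": joint angles; "joint_velocities": joint speeds; "tau": joint torques, N m; "tcp_pos": TCP position; "tool_rot": TCP orientation; "wrist_force": force on the tool from outside, world axes, zero at the start; "ft_torque": the same for the moment, N m; "grip_width": finger opening in m; "grasp_force": force on a finger pad.
Only numpy, scipy, OpenCV 4.12 (cv2) and the standard library are available. Lean on these libraries where they do the work, as an engineer would, in place of code of your own. Each camera call takes 0.05 s, during which the arm holds its last target. There are 200 camera calls.

### The job

Lift the red cover plate straight off the pins of the white drive housing and set it down gently, right way up and flat, in the middle of the blue mat. Then grip the orange roller at its middle, lift it out of its two saddles and hold it up straight above the open housing for inspection, level and quite still, with its underside at least 10 cm clear of the housing's rim; finish while still holding it there. Leave the spare roller, the tape roll and the oil bottle where they stand.

Things in the scene. Friction and masses are not known exactly. Their poses are not given: they have to be found in the camera images.
- housing: fixed white open-topped drive housing, 150 mm along its x, 200 mm along its y, rim 80 mm high, walls 5 mm; origin under its centre, on the table, z up. Two steel pins, 7 mm diameter, rise 12 mm above the rim at (62.5, 87.5) and (-62.5, -87.5) mm. It stands to the robot's left or right, the mat on the other side.
- cover: loose red cover plate, 150 mm (x) x 200 mm (y) x 5 mm, about 0.35 kg, lying on the rim with its two 10 mm holes over the pins, its axes parallel to the housing's; origin under the plate's centre, z up. A black bar handle stands on it, balanced over its centre.
- cover_handle (a point): middle of the cover's handle bar, 37 mm above the plate's underside (bar centre); the bar is 14 mm wide (x), 16 mm high and 90 mm long (along the cover's y), open below (24 mm from bar to plate), on two posts at its ends
- roller: loose orange roller under the cover, level along the housing's y, axis 52 mm above the table; drum 36 mm diameter, 124 mm long; steel axle ends 12 mm diameter, 160 mm overall; about 0.5 kg. Origin mid-length on its axis, y along it. Axle ends rest in two open-topped V saddles 70 mm from the middle. Free for fingers: 52 mm either side of the drum, 47 mm from axis down to the housing's floor.
- mat: fixed blue mat, 210 mm (x) x 260 mm (y) x 4 mm thick; origin under its centre, on the table, z up
- spare_roller: spare aluminium roller (look-alike, not to be used), 36 mm diameter, 160 mm long, on two grey end blocks; origin at its middle, 24 mm above the table
- tape_roll: loose amber ring of packing tape lying flat, 100 mm outer diameter, 48 mm high; origin under its centre
- oil_bottle: white bottle with red cap, 56 mm diameter, 130 mm high; origin under its centre
There are look-alikes about, which are no part of the job. Of the things shaped like the housing, the white one is meant.

How it is judged:
On the way, in this order (a step that is already met when the one before it is completed fails the run):
1. the cover is lifted clear of the pins, the roller still in the housing (z of cover in the frame of housing above 0.097 m and contact force between cover and housing below 0.1 N and distance between roller and housing below 0.07 m), for 0.1 s.
2. the cover lies flat, right way up and released on the middle of the mat (horizontal distance between cover and mat below 0.06 m and z of cover in the frame of mat below 0.01 m and angle between cover's own z axis and vertical below 0.06 rad and contact force between the fingers and cover below 0.2 N and linear speed of cover below 0.03 m/s), for 0.2 s.
3. the roller is lifted out of the housing (height (world z) of roller above 0.12 m and contact force between roller and housing below 0.1 N), for 0.1 s.
At the end, for the whole second after the job is handed in: Held by the fingers alone for the last second: roller within 60 mm of the housing's centre line, axis over 193 mm above the table, level within 0.1 rad, below 20 mm/s and 0.2 rad/s. Cover released, flat (0.06 rad), right way up, within 60 mm of the mat's centre (all of step 2 and height (world z) of roller above 0.193 m and horizontal distance between roller and housing below 0.06 m and angle between roller's own y axis and vertical between 1.4708 and 1.6708 rad and linear speed of roller below 0.02 m/s and angular speed of roller below 0.2 rad/s and contact force between the fingers and roller above 2 N and contact force between roller and housing below 0.1 N and contact force between roller and cover below 0.1 N); the arm keeps its last pose, push and grip.
It fails at once if the cover is let fall onto the mat (let go over 14 mm above it) (horizontal distance between cover and mat below 0.15 m and z of cover in the frame of mat above 0.018 m and contact force between the fingers and cover below 0.05 N and linear speed of cover above 0.1 m/s).
It fails at once if the cover is banged down (over 60 N) (contact force between cover and mat above 60 N).
It fails at once if the spare roller, tape roll or oil bottle is moved by over 20 mm (distance of any of spare_roller, tape_roll, oil_bottle from where it was at the start of the episode above 0.02 m).
It also fails if it takes over 61 s, if anything falls off the work surface, if the arm or the gripper's body presses on something with over 40 N, if the wrist force passes 120 N, or if a joint passes its speed limit or range.

## Working session

There is one attempt and no reset: what is moved stays moved. The work goes in short steps, Python scripts to look and compute and a tool call to move; the robot and the scene stay as the last step left them, time stands still between calls to the robot, and variables do not carry over. Pictures are saved under pics/ and viewed, at most 10 in all, crops included, and the job is handed in when it is done.

Besides the shell and the picture viewer there is one more tool, called as name(argument=value, ...) on one line, values as JSON. apply_moves: Moves the arm, as the interface text tells. Its arguments: {"type":"object","properties":{"delta_pos":{"type":"array"},"turn":{"type":"array"},"hand":{"type":"number"},"newtons":{"type":"number"}},"required":["delta_pos","turn"]}

```bash
mkdir -p pics; python3 - <<'E'
from bench import ctrl
import cv2,numpy as np
for n in("top","side"):
    cv2.imwrite(f"pics/{n}0.png",ctrl.snapshot(n)); p=ctrl.camera_params(n)
    print(n,p["mtx"],p["k1"],p["R"],p["t"])
s=ctrl.sense();print({k:np.round(v,3).tolist() for k,v in s.items()},ctrl.grip_point_offset)
E
```

```text
top [[465.20975211   0.         257.25266495]
 [  0.         465.20975211 194.15600491]
 [  0.           0.           1.        ]] -0.0325646154934296 [[-0.00855213 -0.99961905 -0.02624168]
 [-0.99337959  0.01149935 -0.1143012 ]
 [ 0.11455942  0.02509043 -0.9930995 ]] [0.03853805 0.56043774 1.10224145]
side [[418.02237498   0.         246.84837083]
 [  0.         418.02237498 193.29551906]
 [  0.           0.           1.        ]] -0.13899836588406916 [[-0.9436559  -0.33060752 -0.0145671 ]
 [-0.16435794  0.50642536 -0.84647494]
 [ 0.28722813 -0.79638686 -0.53222925]] [0.50876641 0.18471054 0.87205665]
{'time': 0.1, 'joint_positions': [1.003, 0.435, 0.025, 1.574, -0.012, 1.134, -0.075], 'joint_velocities': [-0.002, -0.002, 0.0, -0.003, 0.002, -0.001, -0.001], 'tau': [0.004, -67.175, 1.028, -31.69, 0.016, 0.007, -0.0], 'tcp_pos': [0.28, -0.558, 0.231], 'tool_rot': [0.973, 0.23, -0.0, -0.001], 'wrist_force': [-0.028, 0.49, -0.067], 'ft_torque': [-0.001, 0.096, 0.048], 'grasp_force': 0.0, 'grip_width': 0.086} -0.0187
```

View pics/top0.png

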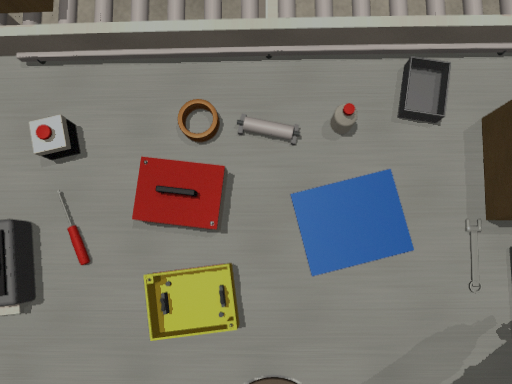

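View pics/side0.png

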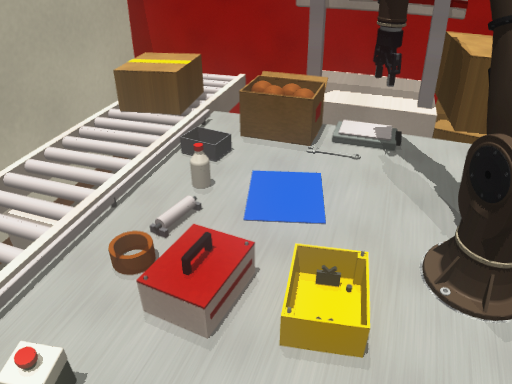

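The top view shows:
- the red cover with its black handle on the white housing, at about (180,193), handle (176,190)
- the blue mat at (352,222)
- the look-alikes: the yellow open tray (195,300), the black tray (425,90) and the spare roller (268,128)
- the tape roll (198,120), the bottle (346,115), and the red button box (52,135), which also has red on it

The description fits the red plate with a handle on white walls at (180,193). In the side view it is at (200,275).

```bash
cat > h.py <<'E'
import cv2,numpy as np
from bench import ctrl
def ray(n,px):
    p=ctrl.camera_params(n); R,t,k=np.array(p["R"]),np.array(p["t"]),p["k1"]
    m=cv2.undistortPoints(np.array(px,float).reshape(-1,1,2),np.array(p["mtx"]),np.array([k,0,0,0,0.])).reshape(-1,2)
    return -R.T@t,np.c_[m,np.ones(len(m))]@R
def onplane(n,px,z):
    c,d=ray(n,px); return c+d*((z-c[2])/d[:,2])[:,None]
def tri(a,b):
    c1,d1=ray("top",[a]);c2,d2=ray("side",[b]);d1,d2=d1[0],d2[0]
    s=np.linalg.lstsq(np.c_[d1,-d2],c2-c1,rcond=None)[0]
    p,q=c1+s[0]*d1,c2+s[1]*d2; return (p+q)/2,np.linalg.norm(p-q)
def blob(img,lo,hi,box):
    """largest contour of an HSV range inside box x0,y0,x1,y1"""
    x0,y0,x1,y1=box
    m=cv2.inRange(cv2.cvtColor(img,cv2.COLOR_BGR2HSV)[y0:y1,x0:x1],lo,hi)
    c=max(cv2.findContours(m,cv2.RETR_EXTERNAL,cv2.CHAIN_APPROX_NONE)[0],key=cv2.contourArea)
    return c.reshape(-1,2)+[x0,y0]
def rect(n,c,z):
    """centre, sizes, angle of long side from world y, on plane z"""
    w=onplane(n,c,z)[:,:2]*1000
    b=cv2.boxPoints(cv2.minAreaRect(w.astype(np.float32)))
    e=[b[1]-b[0],b[2]-b[1]]; l=max(e,key=np.linalg.norm)
    a=np.arctan2(-l[0],l[1]); a=(a+np.pi/2)%np.pi-np.pi/2
    return b.mean(0).round(1),[round(float(np.linalg.norm(v)),1) for v in e],round(float(a),4)
E
python3 - <<'E'
from h import *
t=cv2.imread("pics/top0.png");s=cv2.imread("pics/side0.png")
def red(i,box):
    h=cv2.cvtColor(i,cv2.COLOR_BGR2HSV);h[...,0]=(h[...,0].astype(int)+90)%180
    return blob(cv2.cvtColor(h,cv2.COLOR_HSV2BGR),(80,120,60),(100,255,255),box)
print("cover top",rect("top",red(t,(120,145,240,240)),.085))
print("cover side",rect("side",red(s,(130,215,270,340)),.085))
k=((0,0,0),(180,255,60))
print("handle",rect("top",blob(t,*k,(145,170,210,210)),.125))
print("mat",rect("top",blob(t,(105,120,60),(125,255,255),(280,160,430,290)),.004))
print("mat s",rect("side",blob(s,(105,120,60),(125,255,255),(230,160,340,230)),.004))
print("tape/spare/bottlecap",onplane("top",[[198,120],[268,128],[349,110]],[.048,.024,.13][0])[:,:2].round(3))
# pins
print("pins",onplane("top",[[145,162],[213,224]],.092).round(4))
c=np.hstack([cv2.resize(t[140:250,120:240],None,fx=3.3,fy=3.3,interpolation=cv2.INTER_CUBIC)])
d=cv2.resize(s[215:345,130:270],(390,363),interpolation=cv2.INTER_CUBIC)
cv2.imwrite("pics/crop.png",np.hstack([c,d]))
E
```

```text
cover top (array([561.1, 216.8], dtype=float32), [150.8, 201.2], -0.1256)
cover side (array([580.6, 217.8], dtype=float32), [188.9, 201.6], -0.1269)
handle (array([559.6, 212.8], dtype=float32), [16.3, 95.1], -0.1109)
mat (array([ 493.3, -198.7], dtype=float32), [259.0, 208.4], 0.2368)
mat s (array([ 493.9, -195. ], dtype=float32), [260.2, 208.3], 0.2366)
tape/spare/bottlecap [[ 0.745  0.177]
 [ 0.722  0.005]
 [ 0.764 -0.194]]
pins [[0.6331 0.2946 0.092 ]
 [0.486  0.1338 0.092 ]]
```

View pics/crop.png

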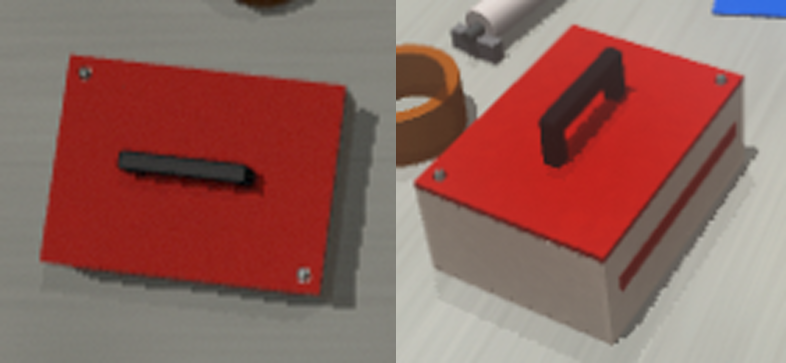

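The crop confirms the choice: a red plate on white walls, with pins at the corners (145,162) and (213,224) and a black bar across the centre. I put the housing centre at about (0.560, 0.215) with yaw −0.123.

apply_moves(delta_pos=[[1.9,5.2,0.2],[1.9,5.2,0.2],[1.9,5.2,0.2],[1.9,5.2,0],[1.9,5.2,0]], turn=[[0,0,0.065],[0,0,0.065],[0,0,0.065],[0,0,0.065],[0,0,0.065]], hand=100)

```text
time: 0.72
tcp_pos: [0.3753, -0.2969, 0.2372]
tool_rot: [0.923, 0.386, -0.0, -0.0]
wrist_force: [0.9, -0.7, 0.7]
grip_width: 0.0856
grasp_force: 0.0
```

apply_moves(delta_pos=[[1.9,5.2,0],[1.9,5.2,0],[1.9,5.2,0],[1.9,5.2,0],[1.9,5.2,0]], turn=[[0,0,0.065],[0,0,0.065],[0,0,0.065],[0,0,0.065],[0,0,0.065]])

```text
time: 1.35
tcp_pos: [0.4703, -0.0371, 0.2373]
tool_rot: [0.848, 0.53, -0.0, 0.0]
wrist_force: [0.6, 0.1, -0.1]
grip_width: 0.0854
grasp_force: 0.0
```

apply_moves(delta_pos=[[1.9,5.2,0],[1.9,5.2,0],[1.9,5.2,0],[1.9,5.0,0],[0,0,0]], turn=[[0,0,0.065],[0,0,0.065],[0,0,0.065],[0,0,0.065],[0,0,0.0]])

```text
time: 1.98
tcp_pos: [0.546, 0.1723, 0.2368]
tool_rot: [0.771, 0.637, 0.001, -0.001]
wrist_force: [-0.2, -0.2, 0.3]
grip_width: 0.0854
grasp_force: 0.0
```

apply_moves(delta_pos=[[1.4,4.3,0],[0,0,-3],[0,0,-3],[0,0,-2],[0,0,0]], turn=[[0,0,0.066],[0,0,0],[0,0,0],[0,0,0],[0,0,0]])

```text
time: 2.6
tcp_pos: [0.5591, 0.2087, 0.1556]
tool_rot: [0.752, 0.659, -0.002, -0.0]
wrist_force: [0.2, -0.2, 0.8]
grip_width: 0.0857
grasp_force: 0.0
```

```bash
python3 - <<'E'
from h import *
t=ctrl.snapshot("top");s=ctrl.snapshot("side")
d=cv2.resize(s[170:330,110:290],None,fx=2.2,fy=2.2);c=cv2.resize(t[120:280,100:280],None,fx=2.2,fy=2.2)
cv2.imwrite("pics/a.png",np.hstack([c,d]))
E
```

```text
(no output)
```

View pics/a.png

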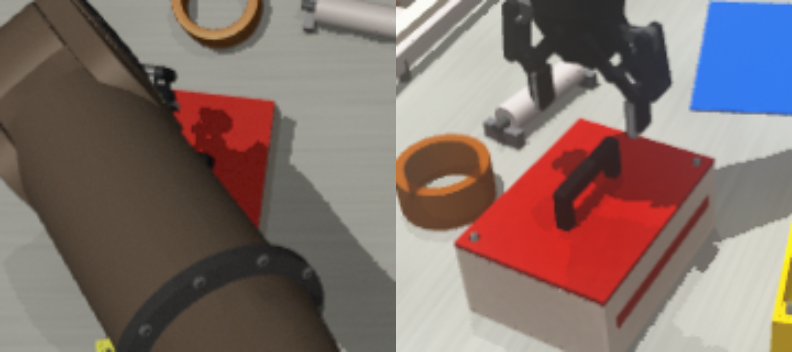

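The crop shows the open fingers straddling the bar, above the handle. I'm descending.

apply_moves(delta_pos=[[0.1,0.6,-2],[0,0,-2],[0,0,-1.2],[0,0,-0.5],[0,0,0]], turn=[[0,0,0],[0,0,0],[0,0,0],[0,0,0],[0,0,0]])

```text
time: 3.32
tcp_pos: [0.5612, 0.2164, 0.1003]
tool_rot: [0.752, 0.66, -0.0, -0.0]
wrist_force: [-0.3, 1.0, 0.7]
grip_width: 0.0857
grasp_force: 0.0
```

apply_moves(delta_pos=[[0,0,0],[0,0,0],[0,0,0],[0,0,0],[0,0,0]], turn=[[0,0,0],[0,0,0],[0,0,0],[0,0,0],[0,0,0]], hand=0, newtons=50)

```text
time: 3.95
tcp_pos: [0.5626, 0.2162, 0.1009]
tool_rot: [0.752, 0.659, 0.001, 0.001]
wrist_force: [5.0, -1.5, 1.5]
grip_width: 0.0131
grasp_force: 53.0
```

apply_moves(delta_pos=[[0.1,0,0.2],[0,0,0.6],[0,0,0.8],[0,0,1],[0,0,0]], turn=[[0,0,0],[0,0,0],[0,0,0],[0,0,0],[0,0,0]])

```text
time: 4.58
tcp_pos: [0.5622, 0.2167, 0.1273]
tool_rot: [0.751, 0.66, 0.001, 0.0]
wrist_force: [-0.7, 0.1, -4.5]
grip_width: 0.013
grasp_force: 52.3
```

apply_moves(delta_pos=[[0,0,2],[0,0,3],[0,-1,2],[-0.4,-2.5,0],[-0.6,-3.7,0]], turn=[[0,0,0],[0,0,0],[0,0,0],[0,0,0.03],[0,0,0.03]])

```text
time: 5.2
tcp_pos: [0.5518, 0.1438, 0.1965]
tool_rot: [0.731, 0.683, 0.0, 0.0]
wrist_force: [-0.2, -0.3, -4.8]
grip_width: 0.013
grasp_force: 52.3
```

apply_moves(delta_pos=[[-0.7,-4.2,0],[-0.7,-4.2,0],[-0.7,-4.2,0],[-0.7,-4.2,0],[-0.7,-4.2,0]], turn=[[0,0,0.04],[0,0,0.04],[0,0,0.04],[0,0,0.04],[0,0,0.04]])

```text
time: 5.82
tcp_pos: [0.5161, -0.0678, 0.1963]
tool_rot: [0.659, 0.752, -0.0, 0.0]
wrist_force: [0.4, 0.3, -4.5]
grip_width: 0.013
grasp_force: 52.3
```

apply_moves(delta_pos=[[-0.7,-4.2,0],[-0.7,-4.2,0],[-0.6,-3,0],[-0.3,-1.5,0],[0,0,0]], turn=[[0,0,0.04],[0,0,0.04],[0,0,0.02],[0,0,0],[0,0,0]])

```text
time: 6.45
tcp_pos: [0.4936, -0.1954, 0.1962]
tool_rot: [0.622, 0.783, -0.0, -0.0]
wrist_force: [0.7, 0.2, -3.9]
grip_width: 0.0127
grasp_force: 52.3
```

apply_moves(delta_pos=[[0,-0.1,-2.5],[0,0,-4],[0,0,-4],[0,0,-3.5],[0,0,-1.5]], turn=[[0,0,0],[0,0,0],[0,0,0],[0,0,0],[0,0,0]])

```text
time: 7.08
tcp_pos: [0.4937, -0.1935, 0.0398]
tool_rot: [0.621, 0.784, 0.0, -0.001]
wrist_force: [-0.8, -0.2, -4.4]
grip_width: 0.0131
grasp_force: 52.2
```

apply_moves(delta_pos=[[0,0,-0.5],[0,0,-0.4],[0,0,-0.3],[0,0,0],[0,0,0]], turn=[[0,0,0],[0,0,0],[0,0,0],[0,0,0],[0,0,0]])

```text
time: 7.7
tcp_pos: [0.4943, -0.1959, 0.0297]
tool_rot: [0.621, 0.783, 0.0, 0.0]
wrist_force: [0.3, -0.4, -4.8]
grip_width: 0.0128
grasp_force: 52.2
```

apply_moves(delta_pos=[[0,0,-0.2],[0,0,-0.2],[0,0,-0.1],[0,0,0],[0,0,0]], turn=[[0,0,0],[0,0,0],[0,0,0],[0,0,0],[0,0,0]])

```text
time: 8.32
tcp_pos: [0.4941, -0.1958, 0.0248]
tool_rot: [0.621, 0.784, -0.0, 0.0]
wrist_force: [-2.6, 0.8, 4.6]
grip_width: 0.0132
grasp_force: 53.6
```

apply_moves(delta_pos=[[0,0,0],[0,0,0],[0,0,0],[0,0,0],[0,0,0]], turn=[[0,0,0],[0,0,0],[0,0,0],[0,0,0],[0,0,0]], hand=100)

```text
time: 8.95
tcp_pos: [0.4942, -0.1957, 0.0243]
tool_rot: [0.621, 0.784, 0.0, 0.0]
wrist_force: [-0.7, -0.2, 0.9]
grip_width: 0.085
grasp_force: 0.0
```

apply_moves(delta_pos=[[0,0,1],[0,0,3],[0,0,5],[0,0,6],[0,0,5]], turn=[[0,0,0],[0,0,0],[0,0,0],[0,0,0],[0,0,0]])

```text
time: 9.57
tcp_pos: [0.4942, -0.1954, 0.2274]
tool_rot: [0.621, 0.784, 0.0, 0.001]
wrist_force: [1.3, -0.5, -1.0]
grip_width: 0.0857
grasp_force: 0.0
```

```bash
python3 - <<'E'
from h import *
t=ctrl.snapshot("top");s=ctrl.snapshot("side")
cv2.imwrite("pics/b_t.png",t);cv2.imwrite("pics/b_s.png",s)
o=((5,140,100),(22,255,255))
for n,i,box in(("top",t,(130,150,240,240)),("side",s,(130,215,270,340))):
    try:
        c=blob(i,*o,box); print(n,c.min(0),c.max(0),cv2.contourArea(c),rect(n,c,.06))
    except Exception as e: print(n,e)
cv2.imwrite("pics/b.png",np.hstack([cv2.resize(t[140:250,120:240],(390,358)),cv2.resize(s[150:330,130:330],(398,358))]))
E
```

```text
top [154 184] [206 203] 657.5 (array([561.4, 218.3], dtype=float32), [33.7, 124.8], -0.1306)
side [176 248] [221 298] 821.5 (array([559. , 221.2], dtype=float32), [40.1, 145.4], -0.1264)
```

View pics/b.png

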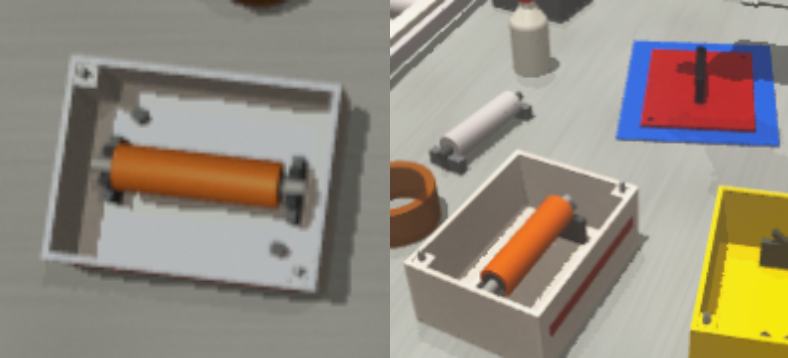

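The cover lies flat and squarely on the mat, at about (700,90) in the crop. The orange roller sits in its saddles, at about (180,193) in the top view, world (0.561, 0.217), yaw −0.13.

apply_moves(delta_pos=[[0.7,4.4,0],[0.8,5.0,0],[0.8,5.0,0],[0.8,5.0,0],[0.8,5.0,0]], turn=[[0,0,-0.04],[0,0,-0.04],[0,0,-0.04],[0,0,-0.04],[0,0,-0.04]], hand=80)

```text
time: 10.3
tcp_pos: [0.5329, 0.0498, 0.2244]
tool_rot: [0.697, 0.717, -0.0, 0.0]
wrist_force: [1.0, 0.2, -0.7]
grip_width: 0.0686
grasp_force: 0.0
```

apply_moves(delta_pos=[[0.8,5.0,0],[0.8,5.0,0],[0.8,5.0,0],[0.4,1.8,0],[0,0,0]], turn=[[0,0,-0.04],[0,0,-0.04],[0,0,-0.04],[0,0,-0.04],[0,0,0]])

```text
time: 10.92
tcp_pos: [0.5604, 0.218, 0.2241]
tool_rot: [0.75, 0.661, -0.0, -0.0]
wrist_force: [-0.2, -0.9, -0.6]
grip_width: 0.0681
grasp_force: 0.0
```

apply_moves(delta_pos=[[0,0,-3],[0,0,-4],[0,0,-3],[0,0,-1],[0,0,0]], turn=[[0,0,0],[0,0,0],[0,0,0],[0,0,0],[0,0,0]])

```text
time: 11.55
tcp_pos: [0.5612, 0.2153, 0.1144]
tool_rot: [0.752, 0.659, -0.0, 0.0]
wrist_force: [-0.4, 0.2, 0.7]
grip_width: 0.0682
grasp_force: 0.0
```

apply_moves(delta_pos=[[0,0.2,-2.5],[0,0,-2.5],[0,0,-2],[0,0,-1.3],[0,0,0]], turn=[[0,0,0],[0,0,0],[0,0,0],[0,0,0],[0,0,0]])

```text
time: 12.18
tcp_pos: [0.5609, 0.2181, 0.0309]
tool_rot: [0.752, 0.66, -0.0, -0.0]
wrist_force: [0.1, -0.6, -0.5]
grip_width: 0.0684
grasp_force: 0.0
```

apply_moves(delta_pos=[[0,0,0],[0,0,0],[0,0,0],[0,0,0],[0,0,0]], turn=[[0,0,0],[0,0,0],[0,0,0],[0,0,0],[0,0,0]], hand=0, newtons=60)

```text
time: 12.8
tcp_pos: [0.5645, 0.2183, 0.0331]
tool_rot: [0.752, 0.659, 0.003, 0.001]
wrist_force: [7.2, -1.5, 1.0]
grip_width: 0.0346
grasp_force: 59.5
```

apply_moves(delta_pos=[[0.3,0,0.2],[0,0,0.8],[0,0,1.5],[0,0,2],[0,0,0]], turn=[[0,0,0],[0,0,0],[0,0,0],[0,0,0],[0,0,0]])

```text
time: 13.42
tcp_pos: [0.5654, 0.2192, 0.0789]
tool_rot: [0.752, 0.66, 0.002, 0.001]
wrist_force: [-0.3, -0.2, -3.6]
grip_width: 0.0347
grasp_force: 60.2
```

apply_moves(delta_pos=[[0,0,2.5],[0,0,3.5],[0,0,3.5],[0,0,2.5],[0,0,1]], turn=[[0,0,0],[0,0,0],[0,0,0],[0,0,0],[0,0,0]])

```text
time: 14.05
tcp_pos: [0.5645, 0.2186, 0.2077]
tool_rot: [0.752, 0.66, 0.001, 0.0]
wrist_force: [-0.2, 1.0, -5.2]
grip_width: 0.0344
grasp_force: 60.7
```

apply_moves(delta_pos=[[-0.2,0,0],[0,0,0],[0,0,0],[0,0,0],[0,0,0]], turn=[[0,0,0],[0,0,0],[0,0,0],[0,0,0],[0,0,0]])

```text
time: 14.68
tcp_pos: [0.5621, 0.2183, 0.206]
tool_rot: [0.752, 0.66, -0.0, -0.0]
wrist_force: [-0.2, 0.5, -4.0]
grip_width: 0.0342
grasp_force: 60.7
```

```bash
python3 - <<'E'
from h import *
t=ctrl.snapshot("top");s=ctrl.snapshot("side")
red=lambda i,box:blob(i,(0,140,80),(4,255,255),box)
print("cover",rect("top",red(t,(290,170,415,275)),.009))
cv2.imwrite("pics/c.png",np.hstack([t[80:340,90:430],cv2.resize(s[110:330,110:350],(436,400))[:260]]) if 0 else cv2.resize(s[100:340,100:350],(750,600)[:2]))
E
```

```text
cover (array([ 492.4, -194.1], dtype=float32), [197.0, 146.0], 0.2343)
```

View pics/c.png

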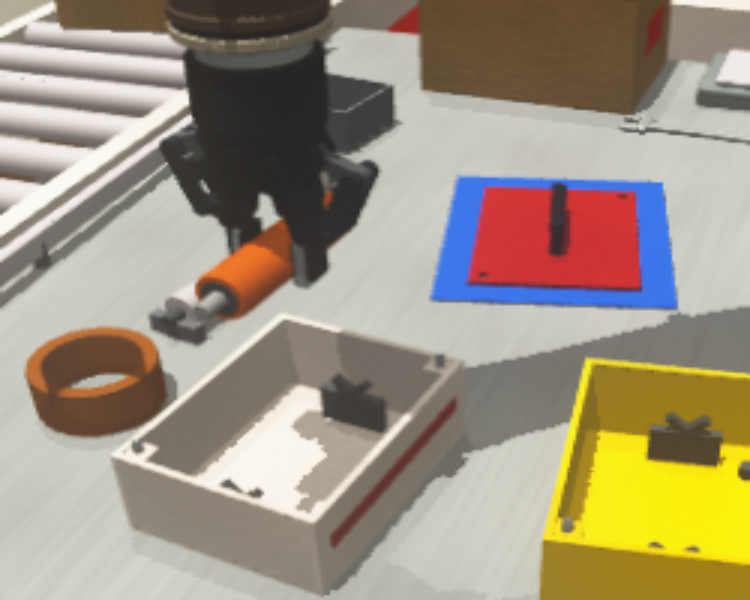

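The roller is up at about (270,260) in the crop, and the cover is flat on the mat. I'll check that the roller is level.

```bash
python3 - <<'E'
from h import *
s=ctrl.snapshot("side")
c=blob(s,(5,140,100),(22,255,255),(150,150,240,215))
p=ctrl.camera_params("side")
# near drum end and axle tip in full-image pixels: crop scale 3x, 2.5y, offset 100
d=np.array([.129,.992,0]);C=np.array([.561,.218,.225])
for off in(.08,.062,0,-.062,-.08):
    q,_=cv2.projectPoints((C+off*d).reshape(1,3),cv2.Rodrigues(np.array(p["R"]))[0],np.array(p["t"]),np.array(p["mtx"]),np.array([p["k1"],0,0,0,0.])); q=q.ravel(); print(off,q.round(1),"crop",((q-100)*[3,2.5]).round())
x,y,w,h=150,130,110,110
cv2.imwrite("pics/d.png",cv2.resize(s[y:y+h,x:x+w],None,fx=5,fy=5,interpolation=cv2.INTER_CUBIC))
print({k:np.round(ctrl.sense()[k],3).tolist() for k in("time","ft_torque","grasp_force","joint_velocities")})
E
```

```text
0.08 [166.2 224.4] crop [199. 311.]
0.062 [172.5 218.7] crop [218. 297.]
0 [192.7 200.3] crop [278. 251.]
-0.062 [210.7 184.1] crop [332. 210.]
-0.08 [215.5 179.7] crop [347. 199.]
{'time': 14.825, 'ft_torque': [-0.014, -0.025, -0.055], 'grasp_force': 60.702, 'joint_velocities': [-0.001, -0.003, -0.0, -0.001, 0.001, 0.001, 0.002]}
```

View pics/d.png

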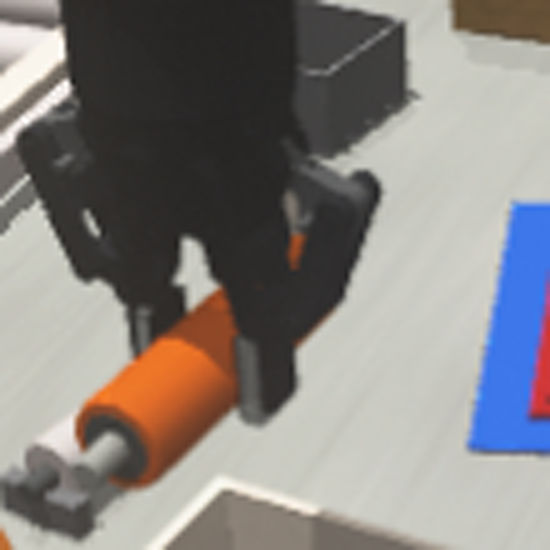

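The near drum face is at (115,445) in the crop, against (112,443) predicted for a level roller. So it is level and still, and I'm handing in.

```bash
python3 -c "
from bench import ctrl
print(ctrl.sign_off())"
```

```text
the job is handed in; nothing more can be done
None
```

I handed the job in with the cover flat and released about 5 mm from the mat's centre, and the orange roller held level and still above the open housing, its axis at about 0.225 m (underside about 127 mm above the rim); the sign-off gave no verdict.

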